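# Show the amber reference filter to the inspection camera

## Robot

A 6-joint arm with a two-finger parallel gripper is mounted at the origin on the work surface. World frame = base frame: x ahead of the robot, y to its left, z up, the work surface at z = 0. Lengths are in mm, angles in degrees, forces in N, time in s.
With the tool pointing down it reaches from about 350 to 850 mm from the base axis. Payload 8.1 kg.
Tool frame: the origin (TCP) lies midway between the tips of the shut fingers; the grasp point (between the pads) lies 19 mm behind it (r.pinch_z is the distance from the TCP to the grasp point, in mm); z points along the fingers, y is the line along which they close (so a half turn about z gives the same grasp; the last joint's range is limited). The gripper opens to 85 mm and grips with 20 to 120 N. Pads are 22 mm wide; open, the fingers measure 114 mm over their backs; the gripper's body (76 mm by 85 mm) begins 54 mm behind the grasp point. The pads swing forward as they close: fully open they stand 13 mm farther back than shut.
Start: joints at [-71.643, 7.471, 85.268, -0, 87.261, -4.893], TCP at [236.872, -551.268, 196.392] pointing down, gripper open.
Joint ranges: [-169.43, 169.43], [-51.17, 129.36], [1.28, 143.12], [-76.62, 256.62], [0, 156.53], [-152.29, 152.29]. Speed limits (degrees/s): [136.94, 136.94, 159.86, 180, 180, 180].

## Interface

Orientations are given as [roll, pitch, yaw] about the fixed x, y, z axes, in that order (R = Rz(yaw) Ry(pitch) Rx(roll)).
In Python, from bench import r gives the robot as it stands.
- The arm moves only by the shell command python3 -m jog 'ROWS' [OPENING] [FORCE]. ROWS is JSON, one flat list of numbers, 6 for each row, row after row: the shift along the tool's x, y, z in m, then the turn, a rotation vector about the tool's x, y, z in rad. A call has 1 to 8 rows; each row is the pose to reach, as a shift and turn from the pose commanded when the call began, along the tool's axes at that moment; what a row does not reach only later rows make up. A row lasts 1/8 s, in which the tool goes at most 62.5 mm and 10.7 degrees, less where a joint would pass 70% of its speed; a pose out of reach is approached as far as the arm can. A call with a gripper value outside its range is refused whole. OPENING is the opening, from -1 (shut) to 1 (fully open), set as the call begins (- or left out, the last holds). The fingers move at their own pace and stop on an object; FORCE is the grip in N (left out, the last holds). Time passes only in rows, so rows that repeat a pose let the fingers close. It gives the time, the measured TCP pose, the force, the opening and the grip force at its end, in the units of the state.
- r.sense(): the state, without advancing time (a new reading comes with each control period).
- r.snapshot(name): name is "side" or "top" or "wrist"; returns a dict with "pixels" (400x640x3 uint8, red, green, blue), "range_z" (400x640 float32, mm along the optical axis (not along the pixel's ray), 0 where there is no reading), "K" (3x3 intrinsics, pixels), "k1" (the pictures are not rectified: a ray, as slopes to the right and down, at radius r is drawn at 1 + k1 r^2 times it, then the intrinsics apply), "rvec" (rotation vector, rad) and "tvec" (3), from world to camera coordinates, as OpenCV has them. Camera axes: x right, y down, z forward; pixel columns grow to the right and rows downward; lengths in mm; the calibration is good to about 2 mm. A picture is of the moment at which its call begins.
- r.hand_in(): hands the job in; it is judged then, once.
Trained networks look in a picture, given as the dict that the camera call returned (one of the last four; its "shot" number tells which), for a name from the list of things; names that differ only in an ending like _2 or _b are one class to them, and where a whole thing is asked for, a point or a joint stands for the part that bears it (a point fixed in the world has none). Each returns a list of dicts, best first, with "score" (0 to 1); they miss things now and then, are a little off and sometimes report something else, mostly with a low value. They report only what shows in the picture. A call takes as long as a camera call. They do not tell look-alikes from the thing itself.
- r.look_for(picture, target): "bbox" ([left, top, right, bottom] in pixels, round what is visible of it).
- r.outline_of(picture, target): "region" (400x640 bool, what is visible of it) and "bbox" ([left, top, right, bottom] in pixels, round what is visible of it).
The state is a dict: "time": time; "joint_pos": joint angles; "qd": joint speeds; "joint_efforts": joint torques, N m; "tool_pos": TCP position; "tcp_rot": TCP orientation; "ft_force": force on the tool from outside, world axes, zero at the start; "wrist_torque": the same for the moment, N m; "finger_gap": finger opening in mm; "grip_force": force on a finger pad.
Only numpy, scipy, OpenCV 4.12 (cv2) and the standard library are available. Lean on these libraries where they do the work, as an engineer would, in place of code of your own. Each camera call takes 0.05 s, during which the arm holds its last target. There are 200 camera calls.

## Task

Lift the blue cover off the filter rack and stand it upright on the bench clear of the rack. Then draw the amber filter (orange tab) out of the rack by its tab and hold it up to the inspection camera: upright, its window squarely facing the lens, centred on the lens at lens height, and 15 cm away from it; finish while still holding it there, steady in the gripper. Leave the other two filters in their slots, and do not touch the camera or disturb the beaker and the jar.

Things in the scene. Friction and masses are not known exactly. Their poses are not given: they have to be found in the camera images.
- cover: Loose blue cover, a box open below: outside 176 (its x) x 66 (y) x 100 mm tall, walls 3, 125 to 245 g. White bar handle on top: 60 long (x), 14 thick (y), from 100 to 134 mm above the rim. Origin: centre of the lower rim, z up. It starts over the filters, rim on the rack's base 12 mm above the bench, held by weight only; raise it straight over 90 mm to clear the filters.
- rack: Filter rack, fixed: aluminium base 200 (its x) x 84 (y) x 12 mm, on it a white block 164 x 54 mm, top 40 mm above the bench. Three slots 45 x 13 mm, 20 deep, at x = -54, 0, 54 mm; in each a filter stands loosely, underside 20 mm above the bench, its x along the rack's. Which filter is where varies. Origin: centre of the underside.
- amber: The filter to show, amber: dark frame 42 mm wide (its x), 10 thick (y), 56 tall, with a 30 mm square amber glass window centred 36 mm above the underside. Grip tab on top, orange, 22 mm wide (x), 10 thick (y), from 56 to 80 mm above the underside. Loose, 35 to 70 g. Origin: centre of the underside; z up, y the window's normal; both faces alike.
- amber_window (a point): Centre of the amber filter's window, 36 mm above the filter's underside; axes as the filter's (y is the window's normal).
- green: Green filter, stays in its slot: dark frame 42 mm wide (its x), 10 thick (y), 56 tall, with a 30 mm square green glass window centred 36 mm above the underside. Grip tab on top, green, 22 mm wide (x), 10 thick (y), from 56 to 80 mm above the underside. Loose, 35 to 70 g. Origin: centre of the underside; z up, y the window's normal; both faces alike.
- grey: Grey filter, stays in its slot: dark frame 42 mm wide (its x), 10 thick (y), 56 tall, with a 30 mm square grey glass window centred 36 mm above the underside. Grip tab on top, white, 22 mm wide (x), 10 thick (y), from 56 to 80 mm above the underside. Loose, 35 to 70 g. Origin: centre of the underside; z up, y the window's normal; both faces alike.
- camera_stand: Stand of the inspection camera, fixed: dark base 110 x 100 x 14 mm, steel post up to 239 mm above the bench, 55 mm behind the origin. It carries the camera: black 50 mm cube with a white ring light 54 mm across around the dark lens. Origin: on the bench, 25 mm behind the lens; the camera looks along the stand's -x.
- lens (a point): Centre of the camera lens's front. The camera looks level along this frame's -x; z is up. Height varies, 160 to 200 mm above the bench. The camera lies behind it and rises 27 mm above it (the post higher). The filter window's centre belongs at x = -150 mm, y = 0, z = 0 here.
- beaker: Bystander: glass beaker, 68 mm across, 85 mm tall. Origin: centre of the underside.
- jar: Bystander: white sample jar with a red cap, 52 mm across, 70 mm tall. Origin: centre of the underside.
Mind the look-alikes: they are no part of the job. Of the things shaped like the cover, the blue one is meant. Of the things that look like the rack, the smaller one is meant.

How it is judged (in metres and radians):
On the way, in this order (a step that is already met when the one before it is completed fails the run):
1. the cover stands upright on the bench, off the rack and let go (height (world z) of cover below 0.006 m and angle between cover's own z axis and vertical below 0.1 rad and contact force between cover and the fingers below 0.1 N), for 0.2 s.
2. the amber filter is out of its slot, in the fingers (z of amber in the frame of rack above 0.05 m and contact force between amber and the fingers above 0.5 N), for 0.1 s.
At the end, for the whole second after the job is handed in: Amber filter held still, off rack and cover: window centre 150+-25 mm before the lens, within 18 mm of its axis, facing it within 0.2 rad, upright within 0.17. Cover let go, upright on the bench (rim < 6 mm up, tilt < 0.1). Other filters within 15 mm, beaker and jar within 30 mm of their starts (all of step 1 and contact force between amber and the fingers above 0.5 N and contact force between amber and cover below 0.1 N and contact force between amber and rack below 0.1 N and x of amber_window in the frame of lens between -0.175 and -0.125 m and y of amber_window in the frame of lens between -0.018 and 0.018 m and z of amber_window in the frame of lens between -0.018 and 0.018 m and angle between the y axis of amber_window and the x axis of lens, either way round below 0.2 rad and angle between amber's own z axis and vertical below 0.17 rad and linear speed of amber below 0.03 m/s and distance of each of green, grey from where it was at the start of the episode below 0.015 m and distance of each of beaker, jar from where it was at the start of the episode below 0.03 m); the arm keeps its last pose, push and grip.
It fails at once if the camera or its stand is touched (over 2 N) (contact force between camera_stand and anything else above 2 N).
It fails at once if the green or grey filter is pulled out or displaced by more than 20 mm (distance of any of green, grey from where it was at the start of the episode above 0.02 m).
It fails at once if the beaker or the jar is displaced by more than 40 mm (distance of any of beaker, jar from where it was at the start of the episode above 0.04 m).
It also fails if it takes over 56 s, if anything falls off the work surface, if the arm or the gripper's body presses on something with over 40 N, if the wrist force passes 120 N, or if a joint passes its speed limit or range.

## Working session

There is one attempt and no reset: what is moved stays moved. The work goes in short steps, Python scripts to look and compute and a shell command to move; the robot and the scene stay as the last step left them, time stands still between calls to the robot, and variables do not carry over. Pictures are saved under pics/ and viewed, at most 10 in all, crops included, and the job is handed in when it is done.

```bash
mkdir -p pics
cat > h.py <<'E'
import numpy as np, cv2
from bench import r
def world(p, mask=None):
    """world coords (H,W,3) of every pixel from the depth, NaN where none"""
    K=p["K"];H,W=p["range_z"].shape
    u,v=np.meshgrid(np.arange(W),np.arange(H))
    d=cv2.undistortPoints(np.stack([u,v],-1).reshape(-1,1,2).astype(np.float64),np.array(K,float),np.array([p["k1"],0,0,0.])).reshape(H,W,2)
    z=p["range_z"].astype(float).copy(); z[z==0]=np.nan
    c=np.dstack([d[...,0]*z,d[...,1]*z,z])
    R=cv2.Rodrigues(np.array(p["rvec"],float))[0]
    return (c-np.array(p["tvec"],float).ravel())@R
def save(p,n,box=None,s=1):
    im=p["pixels"][:,:,::-1]
    if box: im=im[box[1]:box[3],box[0]:box[2]]
    cv2.imwrite(f"pics/{n}.png",cv2.resize(im,None,fx=s,fy=s,interpolation=cv2.INTER_CUBIC))
E
python3 - <<'E'
from h import *
import pickle
s=r.sense();print(s["time"],s["tool_pos"],s["tcp_rot"],s["finger_gap"])
P={}
for n in("top","side"):
    p=r.snapshot(n);P[n]=p;W=world(p);save(p,n)
    for t in("cover","rack","lens","camera_stand","beaker","jar","amber"):
        for o in r.outline_of(p,t):
            m=o["region"];w=W[m];w=w[~np.isnan(w[:,0])]
            print(n,t,round(o["score"],2),np.round(o["bbox"]),np.round(np.median(w,0)) if len(w) else "",np.round(np.percentile(w,[2,98],axis=0)).tolist() if len(w) else "")
pickle.dump(P,open("P.pkl","wb"))
E
```

```text
0.0 [ 236.6827557  -550.68114625  195.36761665] [-1.79895704e+02 -1.12437386e-02  2.32505541e+01] 85.36727156775153
top cover 0.83 [207. 144. 252. 217.] [562. 257. 111.] [[479.0, 220.0, 7.0], [651.0, 311.0, 147.0]]
top cover 0.73 [120. 179. 203. 216.] [514. 442. 100.] [[479.0, 366.0, 10.0], [553.0, 543.0, 135.0]]
top rack 0.77 [213. 156. 255. 220.] [523. 235.  12.] [[466.0, 212.0, 2.0], [648.0, 315.0, 18.0]]
top rack 0.56 [190. 239. 250. 335.] [281. 287.  32.] [[153.0, 225.0, 5.0], [404.0, 360.0, 58.0]]
top lens 0.86 [465. 168. 507. 191.] [ 562. -378.  222.] [[541.0, -427.0, 182.0], [588.0, -350.0, 228.0]]
top camera_stand 0.57 [450. 170. 515. 202.] [ 559. -388.   18.] [[520.0, -455.0, 8.0], [610.0, -350.0, 235.0]]
top beaker 0.57 [329.  99. 357. 128.] [773. -44.  38.] [[729.0, -73.0, 0.0], [790.0, -14.0, 88.0]]
top jar 0.7 [366. 242. 382. 263.] [ 374. -128.   69.] [[352.0, -152.0, 1.0], [398.0, -109.0, 75.0]]
top amber 0.6 [208. 143. 256. 221.] [562. 257. 111.] [[478.0, 220.0, 3.0], [650.0, 313.0, 147.0]]
side cover 0.92 [183. 289. 260. 372.] [498. 466.  98.] [[478.0, 374.0, 1.0], [555.0, 545.0, 133.0]]
side cover 0.83 [226. 226. 294. 298.] [544. 281. 109.] [[475.0, 229.0, 13.0], [653.0, 312.0, 145.0]]
side cover 0.41 [367.  84. 402. 159.] [ 563. -394.   19.] [[520.0, -480.0, -0.0], [618.0, -347.0, 232.0]]
side rack 0.79 [232. 260. 296. 306.] [491. 300.  11.] [[464.0, 245.0, 2.0], [653.0, 323.0, 16.0]]
side lens 0.89 [377.  89. 396. 113.] [ 559. -370.  214.] [[541.0, -416.0, 178.0], [589.0, -346.0, 226.0]]
side camera_stand 0.56 [368.  80. 404. 157.] [ 563. -394.   35.] [[520.0, -463.0, 3.0], [614.0, -347.0, 228.0]]
side beaker 0.62 [268. 154. 289. 189.] [758. -38.  55.] [[728.0, -135.0, -2.0], [839.0, -10.0, 86.0]]
side jar 0.56 [384. 195. 403. 222.] [ 372. -118.   49.] [[351.0, -176.0, -1.0], [417.0, -105.0, 72.0]]
```

View pics/top.png

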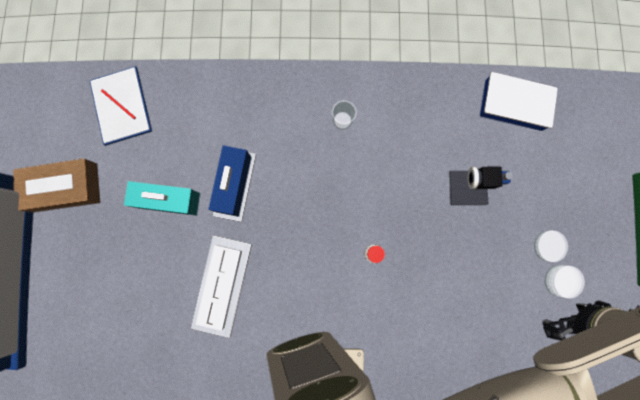

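Run:
```python
from h import *
import pickle
P=pickle.load(open("P.pkl","rb"))
save(P["side"],"cropside",(170,190,310,385),3)
def rect(q,l):
    (c,s,a)=cv2.minAreaRect(q[:,:2].astype(np.float32)); print(l,len(q),"c",np.round(c,1),"size",np.round(s,1),"ang",round(a,1),"z",np.round(np.median(q[:,2]),1))
def roi(W,x0,x1,y0,y1,z0,z1): 
    with np.errstate(invalid="ignore"): return W[(W[...,0]>x0)&(W[...,0]<x1)&(W[...,1]>y0)&(W[...,1]<y1)&(W[...,2]>z0)&(W[...,2]<z1)]
for n in P:
    W=world(P[n])
    rect(roi(W,460,670,195,330,104,118),n+" cover top")
    rect(roi(W,460,670,195,330,136,152),n+" handle")
    rect(roi(W,440,680,190,340,7,17),n+" rackbase")
    rect(roi(W,500,640,-470,-330,196,232),n+" cam")
    q=roi(W,500,640,-375,-330,140,232); print(np.round(np.percentile(q,[2,10,50,90,98],axis=0)).tolist())
    q=roi(W,500,640,-500,-330,5,22); rect(q,n+" base")
```

```text
top cover top 1523 c [566.3 265.7] size [ 67.9 177.3] ang 79.7 z 112.0
top handle 141 c [566.3 266.1] size [16. 60.] ang 80.0 z 145.3
top rackbase 376 c [559.9 264.7] size [199.4 147.4] ang 0.6 z 11.8
top cam 708 c [ 567.1 -397. ] size [52.1 95.9] ang 2.9 z 222.3
[[541.0, -374.0, 179.0], [544.0, -372.0, 189.0], [564.0, -356.0, 214.0], [585.0, -350.0, 225.0], [590.0, -350.0, 227.0]]
top base 996 c [ 572.  -412.4] size [135.5 158.7] ang 0.1 z 13.6
side cover top 1316 c [566.1 266.6] size [ 69.  179.7] ang 80.1 z 110.8
side handle 131 c [565.3 267.5] size [15.3 59.3] ang 81.9 z 144.8
side rackbase 431 c [566.3 266.6] size [ 84.5 203.7] ang 80.0 z 11.7
side cam 371 c [ 567.3 -395. ] size [ 53.4 102.1] ang 0.5 z 220.2
[[541.0, -374.0, 175.0], [544.0, -371.0, 182.0], [563.0, -351.0, 206.0], [585.0, -347.0, 223.0], [592.0, -345.0, 225.0]]
side base 595 c [ 558.1 -415.8] size [123.5 162.5] ang 4.6 z 13.5
```

View pics/cropside.png

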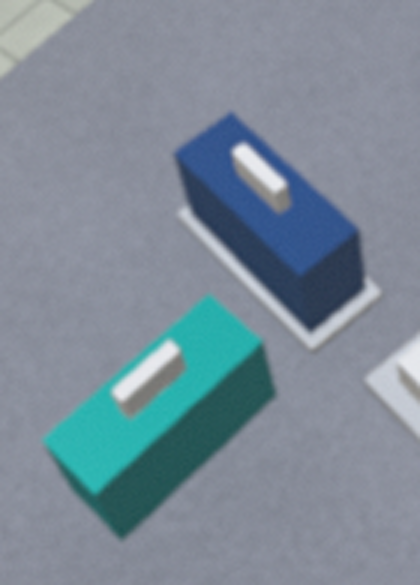

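The top picture shows two cover-shaped things: blue at (229,181), sitting on a small base, and teal at (160,197), on the bench. The enlarged side crop confirms the blue one is the cover on the small rack (base measured 200x84). There are also two racks: the one under the blue cover, and a larger empty one at (221,286), which is a look-alike. Camera at (485,178), beaker (343,114), jar (375,254).

Cover centre is about (566, 266), its x axis at −10°, and the handle top is at 145 mm as expected. The handle grasp needs tool yaw 170.

```bash
cat >> h.py <<'E'
from scipy.spatial.transform import Rotation as Ro
def to(x,y,z,yaw):
    s=r.sense();R0=Ro.from_euler("xyz",s["tcp_rot"],degrees=True);R1=Ro.from_euler("xyz",[180,0,yaw],degrees=True)
    print("row",np.round(R0.inv().apply(np.array([x,y,z])-s["tool_pos"])/1000,4),np.round((R0.inv()*R1).as_rotvec(),4),"t",s["time"],"at",np.round(s["tool_pos"],1),np.round(s["tcp_rot"],1),"gap",round(s["finger_gap"],1),"grip",np.round(s["grip_force"],1))
E
python3 - <<'E'
from h import *
to(566,266,250,170)
import pickle
P=pickle.load(open("P.pkl","rb"))
for n in P:
    W=world(P[n]);px=P[n]["pixels"].astype(int)
    with np.errstate(invalid="ignore"):
        m=(W[...,0]>500)&(W[...,0]<640)&(W[...,1]>-470)&(W[...,1]<-330)
        ring=m&(W[...,2]>140)&(W[...,2]<235)&(px.min(2)>170)
        base=m&(W[...,2]>9)&(W[...,2]<18)&(px.max(2)<90)
        cube=m&(W[...,2]>215)&(W[...,2]<230)&(px.max(2)<90)
    for l,k in(("ring",ring),("base",base),("cube",cube)):
        q=W[k]
        if len(q)>5:print(n,l,len(q),np.round(np.percentile(q,[0,5,50,95,100],axis=0)).tolist(),cv2.minAreaRect(q[:,:2].astype(np.float32)))
E
```

```text
row [ 0.625  -0.621  -0.0536] [ 0.      0.     -2.5612] t 0.8 at [ 236.9 -551.3  196.4] [180.    0.   23.3] gap 85.5 grip 0.0
top ring 82 [[544.0, -369.0, 193.0], [546.0, -363.0, 213.0], [566.0, -355.0, 221.0], [587.0, -351.0, 226.0], [589.0, -350.0, 229.0]] ((566.3900146484375, -357.84637451171875), (18.47066879272461, 45.09241485595703), 84.4006576538086)
top base 824 [[517.0, -464.0, 9.0], [520.0, -454.0, 10.0], [552.0, -392.0, 14.0], [604.0, -357.0, 17.0], [611.0, -353.0, 18.0]] ((563.9740600585938, -408.1767578125), (93.66015625, 110.09197235107422), 0.6074466705322266)
top cube 437 [[541.0, -429.0, 215.0], [544.0, -418.0, 219.0], [564.0, -393.0, 223.0], [586.0, -370.0, 227.0], [589.0, -350.0, 229.0]] ((565.0493774414062, -389.32177734375), (46.94464111328125, 78.34098052978516), 0.7227192521095276)
side ring 25 [[549.0, -361.0, 212.0], [549.0, -361.0, 217.0], [562.0, -354.0, 224.0], [577.0, -348.0, 226.0], [581.0, -346.0, 226.0]] ((564.8764038085938, -353.39825439453125), (15.340011596679688, 32.76747512817383), 89.62322998046875)
side base 100 [[517.0, -457.0, 9.0], [519.0, -450.0, 10.0], [537.0, -388.0, 13.0], [595.0, -352.0, 17.0], [606.0, -349.0, 18.0]] ((562.8074951171875, -402.653076171875), (90.23624420166016, 106.44165802001953), 1.8894399404525757)
side cube 153 [[541.0, -426.0, 216.0], [543.0, -417.0, 218.0], [563.0, -391.0, 223.0], [587.0, -370.0, 226.0], [590.0, -346.0, 227.0]] ((565.6948852539062, -386.3560791015625), (79.84036254882812, 48.15198516845703), 89.46481323242188)
```

```bash
python3 -m jog '[0.625,-0.621,-0.054,0,0,-2.561, 0.625,-0.621,-0.054,0,0,-2.561, 0.625,-0.621,-0.054,0,0,-2.561, 0.625,-0.621,-0.054,0,0,-2.561, 0.625,-0.621,-0.054,0,0,-2.561, 0.625,-0.621,-0.054,0,0,-2.561, 0.625,-0.621,-0.054,0,0,-2.561, 0.625,-0.621,-0.054,0,0,-2.561]' 1 40; python3 -c "
from h import *
to(566,266,250,170)"
```

```text
time: 1.8
tool_pos: [423.8, -86.4, 227.5]
tcp_rot: [179.9, 0.1, 109.5]
ft_force: [0.8, 0.0, -0.2]
finger_gap: 85.2
grip_force: 0.0
row [ 0.2846  0.2519 -0.0224] [ 5.0000e-04  1.4000e-03 -1.0553e+00] t 1.8 at [423.8 -86.4 227.5] [1.799e+02 1.000e-01 1.095e+02] gap 85.2 grip 0.0
```

```bash
python3 -m jog '[0.285,0.252,-0.022,0,0.001,-1.055, 0.285,0.252,-0.022,0,0.001,-1.055, 0.285,0.252,-0.022,0,0.001,-1.055, 0.285,0.252,-0.022,0,0.001,-1.055, 0.285,0.252,-0.022,0,0.001,-1.055, 0.285,0.252,-0.022,0,0.001,-1.055, 0.285,0.252,-0.022,0,0.001,-1.055, 0.285,0.252,-0.022,0,0.001,-1.055]'
python3 - <<'E'
from h import *
p=r.snapshot("wrist");W=world(p);save(p,"w1")
with np.errstate(invalid="ignore"):
    for a,b in((138,152),(106,117)):
        q=W[(W[...,2]>a)&(W[...,2]<b)&(abs(W[...,0]-566)<110)&(abs(W[...,1]-266)<70)]
        print(len(q),cv2.minAreaRect(q[:,:2].astype(np.float32)) if len(q)>3 else "",np.median(q[:,2]))
to(566,266,119,170)
E
```

```text
time: 2.8
tool_pos: [567.4, 263.8, 248.5]
tcp_rot: [-180.0, -0.1, 169.6]
ft_force: [-1.2, 0.6, 0.0]
finger_gap: 85.2
grip_force: 0.0
830 ((564.2786865234375, 263.82818603515625), (13.264116287231445, 60.22743606567383), 79.81287384033203) 146.53707800057265
8517 ((564.2997436523438, 263.87933349609375), (66.20024108886719, 176.89414978027344), 79.63011932373047) 112.6555991016251
row [0.0018 0.0028 0.13  ] [-0.0001 -0.0009 -0.0072] t 2.85 at [567.4 262.9 249. ] [-1.800e+02 -1.000e-01  1.696e+02] gap 85.8 grip 0.0
```

View pics/w1.png

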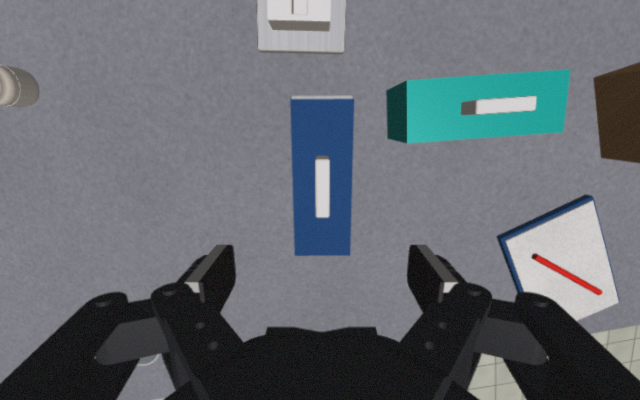

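Wrist view: blue cover with white handle at (322,187), between the fingers and aligned with the jaw; the handle is measured at (564,264), top 146.5.

```bash
python3 -m jog '[0.0025,0.001,0.05,0,0,0, 0.0025,0.001,0.09,0,0,0, 0.0025,0.001,0.115,0,0,0, 0.0025,0.001,0.13,0,0,0, 0.0025,0.001,0.13,0,0,0, 0.0025,0.001,0.13,0,0,0]' 1 60; python3 -m jog '[0,0,0,0,0,0, 0,0,0,0,0,0, 0,0,0,0,0,0, 0,0,0,0,0,0]' -1 60
```

```text
time: 3.6
tool_pos: [566.2, 265.1, 120.9]
tcp_rot: [179.9, 0.1, 169.6]
ft_force: [-0.3, -1.0, 1.2]
finger_gap: 85.3
grip_force: 0.0
time: 4.1
tool_pos: [565.2, 265.2, 119.0]
tcp_rot: [180.0, -0.0, 169.6]
ft_force: [0.4, -0.3, -0.9]
finger_gap: 12.1
grip_force: 0.0
```

```bash
python3 -m jog '[0,0,0,0,0,0, 0,0,0,0,0,0, 0,0,0,0,0,0]'; python3 -m jog '[0,0,-0.015,0,0,0, 0,0,-0.03,0,0,0, 0,0,-0.03,0,0,0]'
```

```text
time: 4.47
tool_pos: [565.2, 265.2, 118.9]
tcp_rot: [180.0, -0.1, 169.6]
ft_force: [0.0, 0.2, -0.9]
finger_gap: 0.0
grip_force: 0.0
time: 4.85
tool_pos: [566.9, 265.8, 152.1]
tcp_rot: [179.8, 0.2, 169.6]
ft_force: [-0.3, -0.3, -0.0]
finger_gap: -0.1
grip_force: 0.0
```

The fingers closed on nothing, so I'll look.

Run:
```python
from h import *
p=r.snapshot("wrist");W=world(p)
q=r.snapshot("side");Wq=world(q)
a=cv2.resize(p["pixels"],(400,250));b=cv2.resize(q["pixels"][180:340,160:416],(400,250),interpolation=cv2.INTER_CUBIC)
cv2.imwrite("pics/w2.png",np.hstack([a,b])[:,:,::-1])
for n,w in(("w",W),("s",Wq)):
  with np.errstate(invalid="ignore"):
    for lo,hi in((138,152),(106,117)):
        k=w[(w[...,2]>lo)&(w[...,2]<hi)&(abs(w[...,0]-566)<110)&(abs(w[...,1]-266)<70)]
        print(n,len(k),cv2.minAreaRect(k[:,:2].astype(np.float32)) if len(k)>3 else "")
```

```text
w 1209 ((553.6357421875, 265.9371643066406), (13.710785865783691, 38.509151458740234), 79.7957763671875)
w 12393 ((550.9154663085938, 266.47247314453125), (66.38624572753906, 147.92611694335938), 79.58936309814453)
s 126 ((565.5609741210938, 266.69720458984375), (15.761597633361816, 59.59846496582031), 82.10503387451172)
s 1180 ((565.6790771484375, 266.3791198730469), (68.94365692138672, 180.4954071044922), 80.29598236083984)
```

View pics/w2.png

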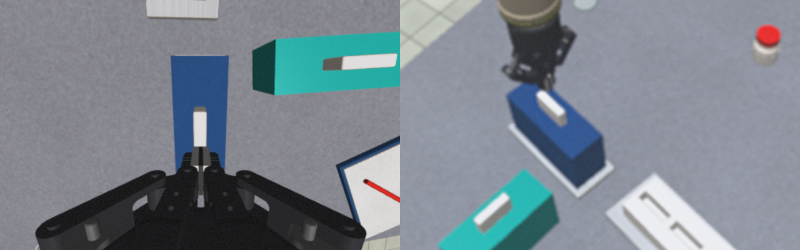

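Run:
```python
from h import *
print(r.pinch_z, r.sense()["joint_pos"], r.sense()["tool_pos"])
for n in("side","top","wrist"):
    p=r.snapshot(n);W=world(p);px=p["pixels"].astype(int)
    with np.errstate(invalid="ignore"):
        m=(W[...,2]>148)&(W[...,2]<215)&(abs(W[...,0]-566)<130)&(abs(W[...,1]-266)<130)&(px.max(2)<120)
        for lo in range(148,215,8):
            k=W[m&(W[...,2]>=lo)&(W[...,2]<lo+8)]
            if len(k):print(n,lo,len(k),np.round(np.percentile(k[:,:2],[5,50,95],axis=0)).tolist())
    if n=="side":save(p,"s3",(200,180,320,300),5)
```

```text
18.700000000000003 [ 2.03995367e+01  1.26148099e+01  8.44189563e+01  4.83103139e-02
  8.29197033e+01 -5.92474554e+01] [565.61519821 265.32789701 149.68772828]
side 188 9 [[554.0, 259.0], [556.0, 271.0], [560.0, 274.0]]
side 196 27 [[554.0, 256.0], [558.0, 274.0], [571.0, 281.0]]
side 204 20 [[553.0, 256.0], [558.0, 272.0], [569.0, 280.0]]
side 212 14 [[554.0, 259.0], [557.0, 271.0], [566.0, 281.0]]
wrist 180 2 [[552.0, 260.0], [553.0, 261.0], [553.0, 261.0]]
wrist 188 256 [[552.0, 254.0], [554.0, 266.0], [559.0, 276.0]]
wrist 196 380 [[552.0, 253.0], [555.0, 266.0], [559.0, 278.0]]
wrist 204 451 [[552.0, 253.0], [555.0, 266.0], [559.0, 277.0]]
wrist 212 169 [[552.0, 254.0], [554.0, 266.0], [559.0, 278.0]]
```

View pics/s3.png

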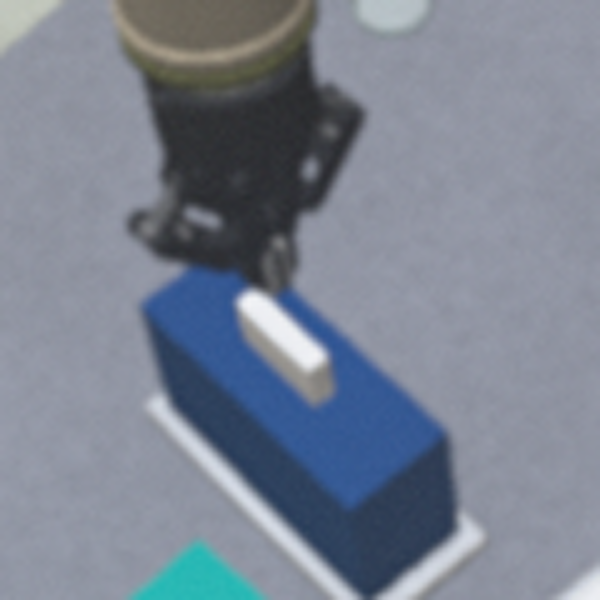

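Run:
```python
from h import *
print(r.sense()["tool_pos"],r.sense()["finger_gap"])
for n in("side","wrist"):
    p=r.snapshot(n);W=world(p);px=p["pixels"].astype(int)
    with np.errstate(invalid="ignore"):
        m=(W[...,2]>151)&(W[...,2]<215)&(abs(W[...,0]-566)<40)&(abs(W[...,1]-266)<40)
        for lo in range(151,200,4):
            g=m&(W[...,2]>=lo)&(W[...,2]<lo+4);k=W[g]
            if len(k):print(n,lo,len(k),np.round(np.percentile(k[:,:2],[5,50,95],axis=0)).tolist(),np.median(px[g],0))
```

```text
[564.81258414 265.01168626 148.29734242] -0.18736910074358878
side 183 1 [[555.0, 267.0], [555.0, 267.0], [555.0, 267.0]] [ 58.  77. 115.]
side 187 8 [[554.0, 260.0], [556.0, 272.0], [561.0, 277.0]] [ 95.5 102.5 122. ]
side 191 7 [[553.0, 258.0], [557.0, 273.0], [559.0, 277.0]] [ 92.  97. 103.]
side 195 12 [[553.0, 263.0], [557.0, 274.0], [570.0, 280.0]] [75.5 77.5 95.5]
side 199 16 [[554.0, 257.0], [556.0, 273.0], [569.0, 280.0]] [77.  78.5 82. ]
wrist 183 1 [[555.0, 272.0], [555.0, 272.0], [555.0, 272.0]] [80. 86. 94.]
wrist 187 83 [[552.0, 257.0], [553.0, 266.0], [559.0, 274.0]] [78. 77. 86.]
wrist 191 159 [[552.0, 254.0], [555.0, 266.0], [559.0, 277.0]] [32. 39. 49.]
wrist 195 182 [[552.0, 253.0], [554.0, 266.0], [559.0, 277.0]] [32.  31.5 34.5]
wrist 199 199 [[552.0, 253.0], [554.0, 266.0], [559.0, 278.0]] [46. 48. 50.]
```

The fingertips actually stand at z≈187 while the state says 148. Both the side and wrist depth show this, so the real tips sit about 38 mm above the reported TCP and the grasp closed above the handle. I'll apply this offset: tool z = tip z − 38.

```bash
python3 -m jog '[0,0,0,0,0,0, 0,0,0,0,0,0, 0,0,0,0,0,0, 0,0,0,0,0,0]' 1 60; python3 -m jog '[0,0,0.02,0,0,0, 0,0,0.04,0,0,0, 0,0,0.055,0,0,0, 0,0,0.066,0,0,0, 0,0,0.066,0,0,0]'; python3 -m jog '[0,0,0,0,0,0, 0,0,0,0,0,0, 0,0,0,0,0,0, 0,0,0,0,0,0, 0,0,0,0,0,0, 0,0,0,0,0,0]' -1 60
```

```text
time: 5.7
tool_pos: [565.2, 265.2, 149.0]
tcp_rot: [180.0, -0.0, 169.6]
ft_force: [-0.2, 0.5, -0.0]
finger_gap: 72.6
grip_force: 0.0
time: 6.32
tool_pos: [564.3, 264.9, 81.5]
tcp_rot: [-180.0, -0.2, 169.6]
ft_force: [-0.6, -0.3, 0.0]
finger_gap: 85.4
grip_force: 0.0
time: 7.08
tool_pos: [565.5, 265.3, 83.5]
tcp_rot: [180.0, -0.0, 169.6]
ft_force: [-0.4, -0.7, 3.9]
finger_gap: 13.1
grip_force: 59.3
```

Gripped: gap 13, force 59 N.

```bash
python3 -m jog '[0,0,-0.01,0,0,0, 0,0,-0.03,0,0,0, 0,0,-0.055,0,0,0, 0,0,-0.08,0,0,0, 0,0,-0.105,0,0,0, 0,0,-0.12,0,0,0, 0,0,-0.125,0,0,0, 0,0,-0.125,0,0,0]'; python3 -m jog '[-0.003,-0.015,0,0,0,0, -0.008,-0.045,0,0,0,0, -0.014,-0.08,0,0,0,0, -0.021,-0.115,0,0,0,0, -0.027,-0.145,0,0,0,0, -0.03,-0.162,0,0,0,0, -0.031,-0.167,0,0,0,0, -0.031,-0.167,0,0,0,0]'
python3 - <<'E'
from h import *
p=r.snapshot("side");W=world(p);save(p,"s4",(180,160,380,310),4)
px=p["pixels"].astype(int)
o=r.outline_of(p,"cover")
for k in o[:3]:
    w=W[k["region"]];print(k["score"],k["bbox"],np.round(np.nanpercentile(w,[2,50,98],axis=0)).tolist())
E
```

```text
time: 8.07
tool_pos: [565.1, 265.1, 207.7]
tcp_rot: [180.0, -0.1, 169.6]
ft_force: [-1.4, 0.4, -3.2]
finger_gap: 13.0
grip_force: 58.6
time: 9.07
tool_pos: [565.6, 95.5, 207.7]
tcp_rot: [180.0, -0.1, 169.6]
ft_force: [0.5, 0.5, -2.0]
finger_gap: 12.8
grip_force: 58.7
0.85 [184.9, 285.8, 262.1, 372.0] [[478.0, 376.0, 0.0], [498.0, 468.0, 98.0], [554.0, 546.0, 134.0]]
0.39 [254.1, 251.0, 265.3, 279.1] [[544.0, 263.0, 34.0], [562.0, 269.0, 71.0], [589.0, 275.0, 101.0]]
0.2 [229.9, 245.1, 295.3, 308.9] [[466.0, 224.0, 4.0], [538.0, 285.0, 18.0], [656.0, 319.0, 43.0]]
```

View pics/s4.png

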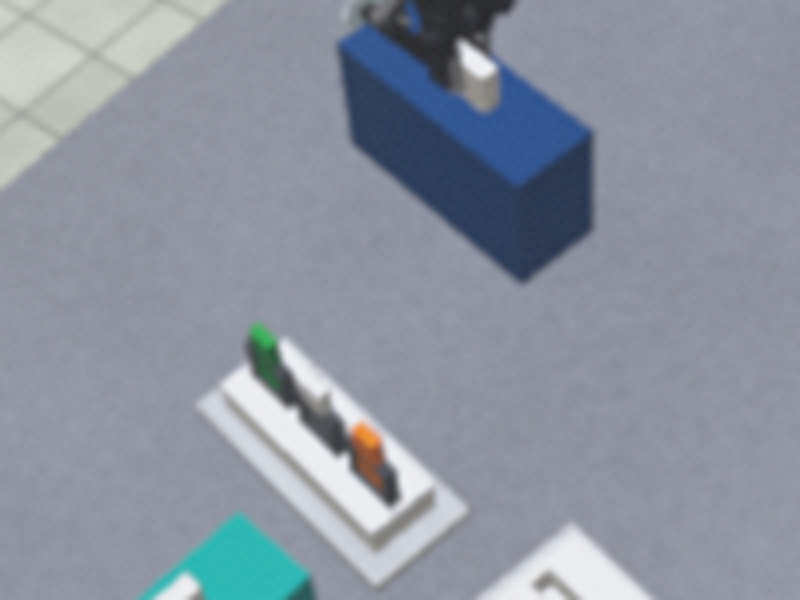

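The cover is held level. The rack at (270..465, 340..590 in the crop) shows tabs green, white and orange from far to near, so amber is at the slot nearest the robot. I'll lower the cover now (rim about 137 mm up).

```bash
python3 -m jog '[0,0,0.015,0,0,0, 0,0,0.045,0,0,0, 0,0,0.075,0,0,0, 0,0,0.102,0,0,0, 0,0,0.12,0,0,0, 0,0,0.13,0,0,0, 0,0,0.133,0,0,0, 0,0,0.133,0,0,0]'; python3 -m jog '[0,0,0.002,0,0,0, 0,0,0.004,0,0,0, 0,0,0.005,0,0,0, 0,0,0.005,0,0,0]'
```

```text
time: 10.18
tool_pos: [566.2, 95.4, 75.6]
tcp_rot: [180.0, 0.0, 169.6]
ft_force: [-0.1, -0.8, -1.2]
finger_gap: 13.0
grip_force: 58.7
time: 10.68
tool_pos: [566.3, 95.4, 71.5]
tcp_rot: [180.0, 0.0, 169.6]
ft_force: [-4.6, -0.3, 7.0]
finger_gap: 12.9
grip_force: 60.1
```

```bash
python3 -m jog '[0,0,0,0,0,0, 0,0,0,0,0,0, 0,0,0,0,0,0, 0,0,0,0,0,0, 0,0,0,0,0,0, 0,0,0,0,0,0]' 1; python3 -m jog '[0,0,-0.03,0,0,0, 0,0,-0.08,0,0,0, 0,0,-0.13,0,0,0, 0,0,-0.16,0,0,0, 0.02,0.06,-0.16,0,0,0, 0.05,0.11,-0.16,0,0,0, 0.07,0.15,-0.16,0,0,0, 0.07,0.15,-0.16,0,0,0]'
python3 - <<'E'
from h import *
for n in("wrist","side","top"):
    p=r.snapshot(n);W=world(p);px=p["pixels"].astype(np.uint8)
    hsv=cv2.cvtColor(px,cv2.COLOR_RGB2HSV)
    with np.errstate(invalid="ignore"):
        roi=(abs(W[...,0]-566)<110)&(abs(W[...,1]-266)<60)
        for l,m in(("orange",(hsv[...,0]<22)&(hsv[...,1]>130)&roi&(W[...,2]>70)),("green",(hsv[...,0]>40)&(hsv[...,0]<80)&(hsv[...,1]>100)&roi&(W[...,2]>70)),("tabtop",roi&(W[...,2]>94)&(W[...,2]<106)),("block",roi&(W[...,2]>36)&(W[...,2]<44)),("base",roi&(W[...,2]>7)&(W[...,2]<16)),
          ("cover",(W[...,2]>92)&(W[...,2]<106)&(abs(W[...,0]-566)<120)&(abs(W[...,1]-95)<70))):
            q=W[m]
            if len(q)>4:
                t=q[q[:,2]>np.percentile(q[:,2],95)-6] if l in("orange","green") else q
                c,s,a=cv2.minAreaRect(t[:,:2].astype(np.float32));print(n,l,len(t),np.round(c,1),np.round(s,1),round(a,1),"z",np.round(np.percentile(q[:,2],[5,50,95]),1))
    if n=="wrist":save(p,"w5")
to(512,275,150,170)
E
```

```text
time: 11.42
tool_pos: [565.6, 95.4, 69.8]
tcp_rot: [180.0, -0.1, 169.6]
ft_force: [-0.5, -0.7, 0.6]
finger_gap: 85.6
grip_force: 0.0
time: 12.42
tool_pos: [522.6, 258.4, 230.0]
tcp_rot: [179.9, -0.1, 169.9]
ft_force: [-0.1, 0.6, 0.9]
finger_gap: 85.6
grip_force: 0.0
wrist orange 192 [512.9 285.4] [34.2 22. ] 80.6 z [ 91.4 100.5 101.8]
wrist green 42 [511.2 280.2] [86.4 11.2] 76.6 z [ 86.6 101.1 363.2]
wrist tabtop 548 [563.6 263.8] [  9.9 129.2] 79.7 z [ 97.6 100.5 101.7]
wrist block 3780 [564.1 263.9] [ 53.9 164.1] 79.6 z [39.4 40.6 41.9]
wrist base 3125 [564.3 263.8] [ 84.3 200. ] 79.7 z [11.1 12.5 13.8]
wrist cover 4627 [564.9  94.5] [ 67.7 176.6] 79.6 z [ 98.5 100.7 101.9]
side orange 22 [511.1 277.8] [ 7.9 20.5] 80.1 z [ 73.7  95.6 101.2]
side green 23 [618.3 258.2] [ 8.8 19.6] 75.7 z [ 79.9  97.2 101.1]
side tabtop 101 [564.2 267.5] [ 11.6 131.3] 79.0 z [ 94.7  98.3 101.4]
side block 597 [565.1 266.2] [ 54.9 167.3] 79.6 z [36.6 39.5 42.9]
side base 677 [566.8 266.4] [ 85.3 202.4] 79.8 z [ 8.  11.6 15. ]
side cover 915 [567.8  95.9] [ 68.3 181.9] 79.7 z [ 95.   99.  102.5]
top green 18 [618.  254.9] [ 6.9 19.5] 82.7 z [ 76.5  97.3 104.1]
top tabtop 45 [600.1 259.1] [10.1 58.6] 79.0 z [ 95.5 100.  104.2]
top block 425 [566.5 265. ] [ 55.4 164.6] 80.3 z [36.8 40.1 43.5]
top base 513 [566.5 270.3] [113.6 207. ] 85.4 z [ 8.  12.1 15.2]
top cover 1476 [566.7  95.1] [ 66.3 176.3] 79.6 z [ 96.2 100.1 103.7]
row [0.0154 0.0176 0.0799] [ 0.     -0.0007 -0.0062] t 12.575 at [524.  254.9 229.9] [180.   -0.  169.6] gap 85.3 grip 0.0
```

View pics/w5.png

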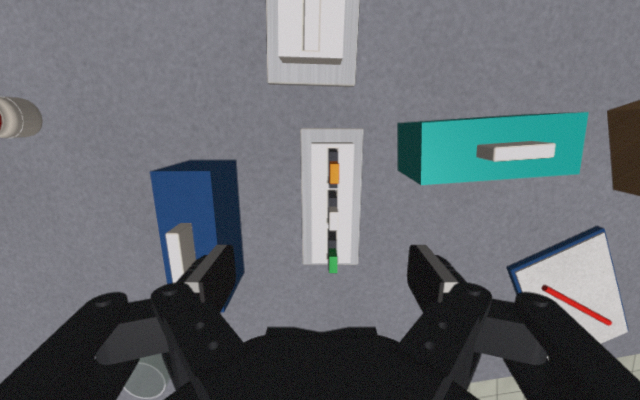

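Wrist view: the cover stands upright on the bench at left (top at 100 mm, so rim at 0). The amber tab is at (334,173), the near slot, with white (333,220) and green (333,265) beyond it. Tab at world (511,274), top 100. Next I descend on it, with tips at 68.

```bash
python3 -m jog '[0.0153,0.016,0.02,0,0,0, 0.0153,0.016,0.06,0,0,0, 0.0153,0.016,0.1,0,0,0, 0.0153,0.016,0.14,0,0,0, 0.0153,0.016,0.17,0,0,0, 0.0153,0.016,0.19,0,0,0, 0.0153,0.016,0.2,0,0,0, 0.0153,0.016,0.2,0,0,0]' 1 40; python3 -m jog '[0,0,0,0,0,0, 0,0,0,0,0,0, 0,0,0,0,0,0, 0,0,0,0,0,0, 0,0,0,0,0,0, 0,0,0,0,0,0, 0,0,0,0,0,0]' -1 40
```

```text
time: 13.58
tool_pos: [511.4, 273.9, 29.8]
tcp_rot: [180.0, -0.1, 169.6]
ft_force: [-0.5, 0.3, -0.0]
finger_gap: 85.2
grip_force: 0.0
time: 14.45
tool_pos: [511.7, 274.1, 30.4]
tcp_rot: [180.0, -0.0, 169.6]
ft_force: [0.0, 0.2, 4.4]
finger_gap: 9.4
grip_force: 42.7
```

```bash
python3 -m jog '[0,0,-0.008,0,0,0, 0,0,-0.02,0,0,0, 0,0,-0.05,0,0,0, 0,0,-0.09,0,0,0, 0,0,-0.13,0,0,0, 0,0,-0.17,0,0,0, 0,0,-0.2,0,0,0, 0,0,-0.2,0,0,0]'
python3 - <<'E'
from h import *
to(566,-120,230,180)
for n in("wrist","side"):
    p=r.snapshot(n);W=world(p)
    for t in("amber","green","grey"):
        for o in r.outline_of(p,t)[:2]:
            w=W[o["region"]];print(n,t,round(o["score"],2),np.round(np.nanpercentile(w,[5,50,95],axis=0)).tolist())
E
```

```text
time: 15.45
tool_pos: [513.5, 274.7, 234.5]
tcp_rot: [179.8, 0.3, 169.6]
ft_force: [-1.3, -0.2, -0.4]
finger_gap: 9.1
grip_force: 42.0
row [-0.1226 -0.3789  0.0034] [ 0.0039  0.0053 -0.1807] t 15.45 at [513.5 274.7 234.5] [179.8   0.3 169.6] gap 9.1 grip 42.0
wrist amber 0.75 [[492.0, 270.0, 242.0], [502.0, 275.0, 296.0], [520.0, 280.0, 305.0]]
side amber 0.75 [[490.0, 272.0, 221.0], [501.0, 278.0, 246.0], [525.0, 283.0, 297.0]]
side green 0.73 [[598.0, 233.0, 12.0], [617.0, 259.0, 68.0], [662.0, 265.0, 99.0]]
side grey 0.74 [[545.0, 265.0, 36.0], [561.0, 269.0, 68.0], [584.0, 274.0, 99.0]]
```

```bash
python3 -m jog '[-0.006,-0.018,0,0,0,-0.01, -0.018,-0.055,0,0,0,-0.03, -0.035,-0.11,0,0,0,-0.06, -0.053,-0.165,0,0,0,-0.085, -0.071,-0.22,0,0,0,-0.11, -0.09,-0.275,0,0,0,-0.14, -0.106,-0.33,0,0,0,-0.165, -0.119,-0.368,0,0,0,-0.18]'; python3 -m jog '[0,0,0,0,0,0, 0,0,0,0,0,0]'
python3 - <<'E'
from h import *
to(566,-197,173,180)
for n in("wrist","side","top"):
    p=r.snapshot(n);W=world(p);px=p["pixels"].astype(int)
    o=r.outline_of(p,"amber")
    if o:
        w=W[o[0]["region"]];print(n,"amber",round(o[0]["score"],2),np.round(np.nanpercentile(w,[5,50,95],axis=0)).tolist())
    with np.errstate(invalid="ignore"):
        m=(W[...,0]>500)&(W[...,0]<640)&(W[...,1]>-460)&(W[...,1]<-330)&(W[...,2]>140)&(W[...,2]<240)
        f=m&(px.min(2)>140)&(W[...,1]>-375)
        for l,k in(("ring",f),("cam",m)):
            q=W[k]
            if len(q)>5:print(n,l,len(q),np.round(np.percentile(q,[1,5,50,95,99],axis=0)).tolist(),cv2.minAreaRect(q[:,:2].astype(np.float32)))
    if n=="wrist":save(p,"w6")
E
```

```text
time: 16.85
tool_pos: [562.2, -112.0, 229.2]
tcp_rot: [180.0, -0.1, 179.9]
ft_force: [-0.0, -0.5, -0.5]
finger_gap: 9.6
grip_force: 42.0
time: 17.1
tool_pos: [562.3, -109.1, 229.3]
tcp_rot: [179.9, -0.1, 179.9]
ft_force: [-0.1, 0.1, -0.2]
finger_gap: 9.5
grip_force: 42.1
row [-0.0039 -0.088   0.0561] [ 0.0014 -0.0016 -0.0013] t 17.1 at [ 562.3 -109.1  229.3] [ 1.799e+02 -1.000e-01  1.799e+02] gap 9.5 grip 42.1
wrist amber 0.67 [[541.0, -114.0, 240.0], [551.0, -110.0, 293.0], [570.0, -106.0, 300.0]]
wrist cam 2535 [[539.0, -354.0, 174.0], [543.0, -353.0, 178.0], [567.0, -351.0, 195.0], [588.0, -350.0, 210.0], [590.0, -349.0, 213.0]] ((561.2943115234375, -353.85699462890625), (57.474727630615234, 24.206388473510742), 24.742759704589844)
side amber 0.54 [[542.0, -114.0, 218.0], [557.0, -105.0, 241.0], [583.0, -101.0, 274.0]]
side ring 88 [[543.0, -372.0, 173.0], [546.0, -369.0, 174.0], [568.0, -351.0, 215.0], [590.0, -346.0, 226.0], [593.0, -344.0, 227.0]] ((569.1536254882812, -358.18951416015625), (52.135440826416016, 30.522972106933594), 4.013230800628662)
side cam 510 [[541.0, -439.0, 173.0], [542.0, -427.0, 179.0], [561.0, -372.0, 216.0], [588.0, -347.0, 228.0], [592.0, -345.0, 239.0]] ((567.4867553710938, -394.93145751953125), (56.205101013183594, 106.64872741699219), 1.00823974609375)
top ring 92 [[542.0, -370.0, 191.0], [546.0, -363.0, 212.0], [565.0, -354.0, 221.0], [588.0, -351.0, 228.0], [590.0, -350.0, 228.0]] ((567.6435546875, -356.7364501953125), (19.565826416015625, 50.988040924072266), 80.26715850830078)
top cam 817 [[541.0, -441.0, 179.0], [542.0, -430.0, 187.0], [563.0, -383.0, 222.0], [586.0, -350.0, 228.0], [589.0, -349.0, 239.0]] ((563.5137939453125, -396.3740234375), (96.6128921508789, 53.19899368286133), 87.23388671875)
```

View pics/w6.png

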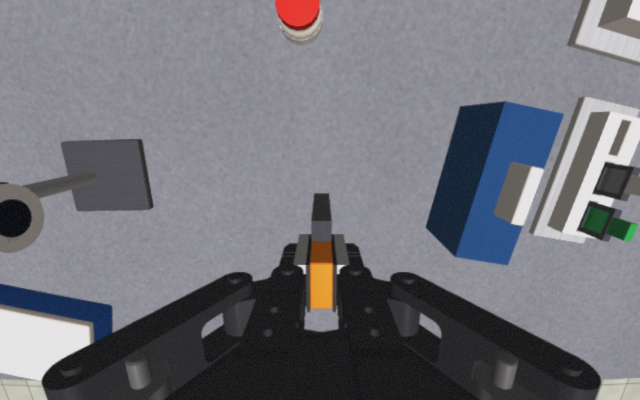

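The wrist view shows the lens at (13,218) and the filter hanging straight between the pads at (320,260), with the cover and rack undisturbed at right. Next I fit the lens face.

Run:
```python
from h import *
p=r.snapshot("wrist");W=world(p);px=p["pixels"].astype(int)
with np.errstate(invalid="ignore"):
    m=(abs(W[...,0]-566)<40)&(W[...,1]>-357)&(W[...,1]<-343)&(W[...,2]>150)&(W[...,2]<235)
    b=(abs(W[...,0]-566)<80)&(abs(W[...,1]+410)<90)&(W[...,2]>10)&(W[...,2]<18)&(px.max(2)<110)
q=W[m];A=np.c_[q[:,0],q[:,2],np.ones(len(q))];s=np.linalg.lstsq(A,q[:,1],rcond=None)[0];print("plane",s,"yaw tilt deg",np.degrees(np.arctan(s[0])))
print(np.round(np.percentile(q,[0.5,50,99.5],axis=0),1).tolist(), cv2.minAreaRect(W[b][:,:2].astype(np.float32)),b.sum())
# dark lens disc centre and ring outer circle from pixels of the face
d=m&(px.max(2)<60);k=W[d];print("dark",len(k),np.round([k.min(0),k.max(0)],1).tolist())
c=cv2.findContours(m.astype(np.uint8),cv2.RETR_EXTERNAL,cv2.CHAIN_APPROX_NONE)[0];c=max(c,key=len)[:,0];c=c[c[:,0]>3]
e=W[c[:,1],c[:,0]];M=np.c_[2*e[:,0],2*e[:,2],np.ones(len(e))];t=np.linalg.lstsq(M,e[:,0]**2+e[:,2]**2,rcond=None)[0]
print("circle x,z",t[:2],"r",np.sqrt(t[2]+t[0]**2+t[1]**2))
to(566,-199,174,180)
```

```text
plane [ 8.09474428e-03  1.78268455e-02 -3.59335258e+02] yaw tilt deg 0.4637845535980057
[[538.9, -353.5, 173.8], [566.8, -351.3, 195.4], [590.8, -349.2, 213.7]] ((565.0681762695312, -410.9997863769531), (99.771484375, 111.24385070800781), 0.9315370321273804) 5017
dark 1165 [[546.6, -353.8, 181.1], [582.5, -347.7, 211.7]]
circle x,z [564.93270667 199.45867609] r 26.39966371706091
row [-0.0033 -0.0904  0.0558] [ 0.0006 -0.0005  0.0004] t 17.45 at [ 562.7 -108.7  229.9] [ 180.   -0. -180.] gap 9.6 grip 42.1
```

```bash
python3 -m jog '[0,-0.01,0.006,0,0,0, -0.001,-0.03,0.018,0,0,0, -0.002,-0.05,0.032,0,0,0, -0.003,-0.07,0.045,0,0,0, -0.003,-0.084,0.053,0,0,0, -0.003,-0.092,0.056,0,0,0, -0.003,-0.092,0.056,0,0,0, -0.003,-0.092,0.056,0,0,0]'
python3 - <<'E'
from h import *
to(565.5,-201,173.5,180)
for n in("wrist","side","top"):
    p=r.snapshot(n);W=world(p);hsv=cv2.cvtColor(p["pixels"],cv2.COLOR_RGB2HSV)
    for o in r.outline_of(p,"amber")[:1]:
        w=W[o["region"]];print(n,"amber",round(o["score"],2),np.round(np.nanpercentile(w,[2,50,98],axis=0)).tolist())
    with np.errstate(invalid="ignore"):
        g=(abs(W[...,0]-565)<40)&(abs(W[...,1]+201)<30)&(W[...,2]>150)&(W[...,2]<250)
        a=g&(hsv[...,0]<25)&(hsv[...,1]>110)&(W[...,2]<225);q=W[a]
        if len(q)>5:print(n,"glass?",len(q),np.round(np.percentile(q,[2,50,98],axis=0)).tolist())
        c=W[(W[...,2]>94)&(W[...,2]<106)&(abs(W[...,0]-566)<120)&(abs(W[...,1]-95)<70)]
        if len(c):print(n,"cover",np.median(c[:,2]),cv2.minAreaRect(c[:,:2].astype(np.float32)))
    if n=="side":save(p,"s7",(330,60,450,170),5)
E
```

```text
time: 18.45
tool_pos: [565.9, -201.1, 174.4]
tcp_rot: [180.0, 0.0, 180.0]
ft_force: [-0.9, -0.2, -2.0]
finger_gap: 9.0
grip_force: 42.1
row [0.0004 0.0001 0.0009] [ 0.0005  0.0002 -0.0004] t 18.45 at [ 565.9 -201.1  174.4] [180.   0. 180.] gap 9.0 grip 42.1
wrist amber 0.92 [[544.0, -207.0, 173.0], [555.0, -202.0, 237.0], [575.0, -198.0, 246.0]]
wrist glass? 56 [[554.0, -207.0, 222.0], [554.0, -202.0, 223.0], [555.0, -197.0, 225.0]]
wrist cover 100.44007810302251 ((567.5956420898438, 93.86561584472656), (69.75918579101562, 173.21209716796875), 79.45515441894531)
side amber 0.62 [[545.0, -286.0, 95.0], [562.0, -198.0, 188.0], [613.0, -191.0, 220.0]]
side glass? 42 [[555.0, -204.0, 183.0], [569.0, -200.0, 191.0], [583.0, -195.0, 206.0]]
side cover 99.14404850054468 ((566.0745849609375, 96.26939392089844), (69.61817932128906, 178.68582153320312), 79.15892791748047)
top cover 99.97614090620958 ((566.8480224609375, 95.05470275878906), (66.53502655029297, 176.55953979492188), 79.73904418945312)
```

View pics/s7.png

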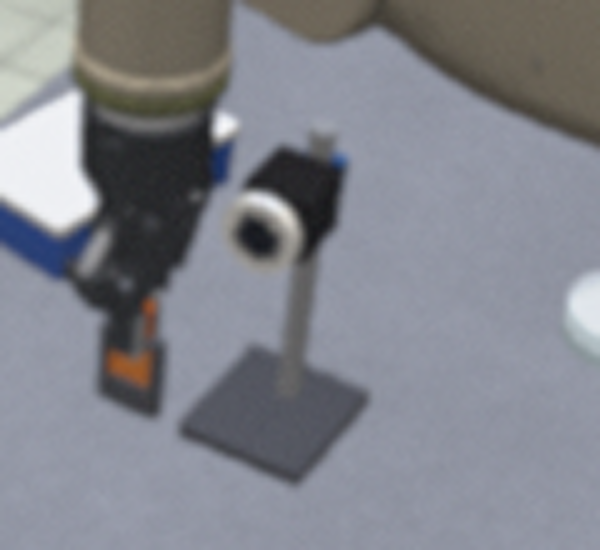

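The side view shows the filter upright at (130,370) in the crop, its window facing the lens at (258,232). The window bottom measures 183 mm against 184.5 expected, and x and y are centred. The cover stands level on the bench.

```bash
python3 -m jog '[0,0,0,0,0,0, 0,0,0,0,0,0, 0,0,0,0,0,0, 0,0,0,0,0,0]'; python3 -c "
from bench import r
print(r.hand_in())"
```

```text
time: 19.25
tool_pos: [565.5, -201.5, 173.7]
tcp_rot: [180.0, -0.0, 179.9]
ft_force: [-0.5, -1.1, 0.7]
finger_gap: 9.8
grip_force: 42.1
the job is handed in; nothing more can be done
None
```

I handed the job in at 19 s without a verdict returned: by my measurements the blue cover stands upright on the bench clear of the rack, and the gripper holds the amber filter still about 150 mm in front of the lens, centred and facing it.

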